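# Set a telescoping length stop one hole longer

## Robot

A 6-joint arm with a two-finger parallel gripper is mounted at the origin on a cart in front of the work surface, level with it; the furniture and walls round the work are solid. World frame = base frame: x ahead of the robot, y to its left, z up, the work surface at z = 0. Lengths are in mm, angles in rad, forces in N, time in s.
With the tool pointing down it reaches from about 275 to 775 mm from the base axis. Payload 14.6 kg.
Tool frame: the origin (TCP) lies at the very end of the fingers, on their centre line; the grasp point (between the pads) lies 19 mm behind it; z points along the fingers, y is the direction in which the jaws open and shut (so a half turn about z gives the same grasp; the last joint's range is limited). The gripper opens to 85 mm and grips with 20 to 120 N. Pads are 22 mm wide; open, the fingers measure 114 mm over their backs; the gripper's body (76 mm by 85 mm) begins 54 mm behind the grasp point. The pads swing forward as they close: fully open they stand 13 mm farther back than shut.
Start: joints at [-1.33, 0.263, -0.048, 1.259, 0, 1.415], TCP at [202.406, -484.417, 193.478] pointing down, gripper open.
Joint ranges: [-2.65, 2.65], [-0.89, 1.7], [-1.18, 1.37], [-2.13, 2.11], [-1.35, 1.29], [-3.14, 3.14]. Speed limits (rad/s): [1.89, 1.89, 2.57, 2.79, 3.14, 3.14].

## Interface

Orientations are given as a unit quaternion [w, x, y, z].
In Python, from bench import manip, grab_frame gives the robot as it stands.
- The arm moves only by the tool play_rows, never from a script. Its argument "motion" is a list of rows, each an object of numbers: "x", "y", "z": the shift along the world's x, y, z in mm; "ax", "ay", "az": the turn, a rotation vector about the world's x, y, z in rad; "claw": the closure, from 0 (fully open) to 1 (shut). A call has 1 to 8 rows; each row is the pose to reach, as a shift and turn from the pose measured when the call began; what a row does not reach only later rows make up. A row lasts 1/12 s, in which the tool goes at most 41.7 mm and 7.16 degrees, less where a joint would pass 70% of its speed; a pose out of reach is approached as far as the arm can. A call with a gripper value outside its range is refused whole. The fingers move at their own pace and stop on an object; "grip_force" is the grip in N (left out, the last holds). Time passes only in rows, so rows that repeat a pose let the fingers close. It gives the time, the measured TCP pose, the force and the opening at its end, in the units of the state.
- manip.state(): the state, without advancing time (a new reading comes with each control period).
- grab_frame(name): name is "scene" or "top" or "wrist"; returns a dict with "frame" (480x640x3 uint8, red, green, blue), "mtx" (3x3 intrinsics, pixels), "dist_coeffs" ([k1, k2, p1, p2, k3] as OpenCV has them; the pictures are not rectified), "T" (4x4, takes a point from camera to world coordinates). Camera axes: x right, y down, z forward; pixel columns grow to the right and rows downward; lengths in mm; the calibration is good to about 2 mm. A picture is of the moment at which its call begins. There is no depth.
- manip.job_done(): hands the job in, once; it reports no verdict.
The state is a dict: "time_s": time; "qpos": joint angles; "joint_vel": joint speeds; "joint_efforts": joint torques, N m; "eef_pos": TCP position; "orientation": TCP orientation; "contact_force": force on the tool from outside, world axes, zero at the start; "moment": the same for the moment, N m; "opening": finger opening in mm.
Only numpy, scipy, OpenCV 4.12 (cv2) and the standard library are available. Lean on these libraries where they do the work, as an engineer would, in place of code of your own. Each camera call takes 0.05 s, during which the arm holds its last target.

## Task

Lengthen the telescoping length stop on the bench by one hole: with the tips of closed fingers press its sprung thumb button fully down, slide it with the tube outwards, ease off so that the button pops all the way up in the next hole, and let go. Be gentle: do not press hard on the button when it is down, nor shove on once it has caught, and leave the screwdriver, the gauge block and the coil unit beside it where they lie.

Things in the scene. Friction and masses are not known exactly. Their poses are not given: they have to be found in the camera images.
- stop_bar: the fixed part of the length stop: an aluminium channel 170 x 38 mm, 38 mm high, on a base plate 210 x 85 x 8 mm screwed to the bench. Origin: on the bench, under the middle of the base plate. Its x axis runs along the channel, the way the tube slides out; z is up. A steel plate with the next hole, 44 mm wide and 41 mm high, is screwed over the channel. More than 25 N on any part of the stop damages it
- slide_tube (a joint): travel of the inner tube (it carries the button, and at its outer end a steel stop plate 50 mm wide, 60 mm high), m, positive outwards: about 0 (within 1.5 mm) in the first hole, at most 0.062. Friction about 2 N. The next hole lies somewhere from 0.036 to 0.052, set differently each time: find it by feel or sight. Each hole leaves 3 mm of end play
- thumb (a joint): how far the button is pressed, m: 0 up (caught in a hole), 0.0085 bottom stop. Its spring pushes up with 1.5 N when up, 5 N when down. Its cross-pin (8 mm) locks the tube until it is down by 0.007; slid on from there it runs under the 6 mm top wall, which then keeps it at 0.007 by itself; over the next hole it springs up to 0 and locks the tube, unless still held down
- thumb_pad (a point): the spot to press, on the top face of the sprung button; moves with button and tube; 58 mm above the bench when the button is up. The button is a black pad 34 mm long (along the bar's x: 20 mm behind this point, 14 mm ahead of it) and 22 mm wide, with an upright lip at its outer end
- thumb_lip (a point): middle of the inner face of the button's upright lip, 14 mm ahead (bar +x) of thumb_pad and 9 mm above the pad; the lip is 22 mm wide, 8 mm thick and rises 18 mm above the pad. A finger on or a little above the pad pushes this face outwards to slide the button and tube
- driver: screwdriver with an amber handle, 196 mm long, lying beside the bar (bystander); origin under its middle
- gauge: grey gauge block, 83 x 30 x 12 mm, lying beside the bar (bystander); origin under its middle
- coil: small dark coil unit, 23 x 28 x 22 mm, standing beside the bar (bystander); origin under its middle

How it is judged (in metres and radians):
On the way, in this order (a step that is already met when the one before it is completed fails the run):
1. the button is pressed down out of the first hole (value of joint thumb above 0.006 m), for 0.05 s.
2. the tube is slid out with the button running under the wall (value of joint slide_tube above 0.012 m and value of joint thumb above 0.005 m), for 0.05 s.
At the end, for the whole second after the job is handed in: the tube stands in the next hole (travel 0.032 to 0.056 m, where only that hole lets the button up), the button is up to within 1.5 mm, and the tube is at rest (value of joint slide_tube between 0.032 and 0.056 m and value of joint thumb below 0.0015 m and velocity of joint slide_tube between -0.005 and 0.005 m/s); the robot touches nothing.
It fails at once if the stop is pressed, squeezed or shoved with more than 25 N (contact force between any of the fingers, the arm and stop_bar above 25 N).
It fails at once if the screwdriver, gauge block or coil unit is moved by more than 20 mm (distance of any of driver, gauge, coil from where it was at the start of the episode above 0.02 m).
It also fails if it takes over 42 s, if anything falls off the work surface, if the arm or the gripper's body presses on something with over 40 N, if the wrist force passes 120 N, or if a joint passes its speed limit or range.

## Working session

There is one attempt and no reset: what is moved stays moved. The work goes in short steps, Python scripts to look and compute and a tool call to move; the robot and the scene stay as the last step left them, time stands still between calls to the robot, and variables do not carry over. Pictures are saved under pics/ and viewed, and the job is handed in when it is done.

Besides the shell and the picture viewer there is one more tool, called after ">>>" as a command line: name --argument value ..., lists and objects as JSON in quotes. play_rows: Moves the arm, as the interface text tells. Its arguments: {"type":"object","properties":{"motion":{"type":"array","items":{"type":"object","properties":{"x":{"type":"number"},"y":{"type":"number"},"z":{"type":"number"},"ax":{"type":"number"},"ay":{"type":"number"},"az":{"type":"number"},"claw":{"type":"number"}}}},"grip_force":{"type":"number"}},"required":["motion"]}

```bash
mkdir -p pics; ls; cat > h.py <<'E'
import numpy as np, cv2
from bench import manip, grab_frame
def snap(n,f):
    d=grab_frame(n); cv2.imwrite('pics/'+f,d['frame'][:,:,::-1]); np.savez('pics/'+f+'.npz',**{k:np.array(v) for k,v in d.items()}); return d
def load(f): return dict(np.load('pics/'+f+'.npz'))
def ray(d,uv):
    p=cv2.undistortPoints(np.array([[uv]],float),np.array(d['mtx'],float),np.array(d['dist_coeffs'],float))[0,0]
    T=np.array(d['T']); v=T[:3,:3]@np.array([p[0],p[1],1]); return T[:3,3],v/np.linalg.norm(v)
def onz(d,uv,z):
    o,v=ray(d,uv); return o+v*(z-o[2])/v[2]
def tri(a,ua,b,ub):
    o1,v1=ray(a,ua);o2,v2=ray(b,ub)
    s=np.linalg.lstsq(np.array([v1,-v2]).T,o2-o1,rcond=None)[0]
    p,q=o1+s[0]*v1,o2+s[1]*v2; return (p+q)/2,np.linalg.norm(p-q)
E
python3 - <<'E'
from h import *
for n in ('scene','top','wrist'):
    d=snap(n,n+'0.png'); print(n,np.round(d['T'],2).tolist(),np.array(d['mtx']).tolist())
s=manip.state(); print(s)
E
```

```text
pics
scene [[0.9, -0.21, 0.37, 299.74], [-0.43, -0.45, 0.78, -647.2], [-0.0, -0.87, -0.5, 478.3], [0.0, 0.0, 0.0, 1.0]] [[496.92621475134916, 0.0, 319.41459258094307], [0.0, 496.92621475134916, 245.3379939672942], [0.0, 0.0, 1.0]]
top [[0.01, -0.99, 0.1, 531.07], [-1.0, -0.01, 0.03, 15.9], [-0.02, -0.1, -0.99, 948.85], [0.0, 0.0, 0.0, 1.0]] [[570.9417390582413, 0.0, 317.4425056299119], [0.0, 570.9417390582413, 245.03472268013795], [0.0, 0.0, 1.0]]
wrist [[0.39, -0.87, -0.29, 277.76], [-0.92, -0.37, -0.12, -453.67], [-0.0, 0.32, -0.95, 372.96], [0.0, 0.0, 0.0, 1.0]] [[385.21657805082674, 0.0, 313.0212058287802], [0.0, 385.21657805082674, 241.80038772925897], [0.0, 0.0, 1.0]]
{'time_s': 0.15, 'qpos': array([-1.33032130e+00,  2.63424037e-01, -4.87832666e-02,  1.25939579e+00,
       -3.00422879e-05,  1.41549866e+00]), 'joint_vel': array([-0.00097214, -0.00168818,  0.00231579,  0.00080423, -0.00059942,
        0.00112551]), 'joint_efforts': array([ 2.34249856e-03, -6.37825513e+01,  3.84652698e+01,  1.04900461e-02,
       -9.94394395e-05, -3.81072743e-05]), 'eef_pos': array([ 202.32863661, -484.18874106,  193.13277287]), 'orientation': array([-4.02376336e-04,  9.80484225e-01,  1.96597360e-01, -3.21818201e-05]), 'contact_force': array([0.56450226, 0.69545069, 1.53801968]), 'moment': array([-0.00043009,  0.01202811, -0.08807671]), 'opening': 85.35755207201237}
```

View pics/scene0.png

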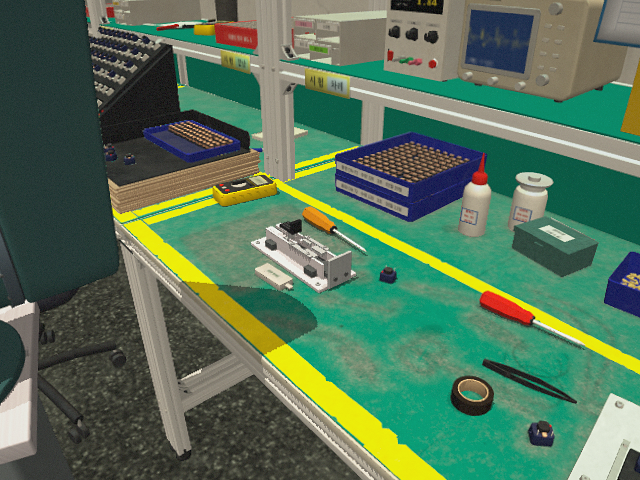

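View pics/top0.png

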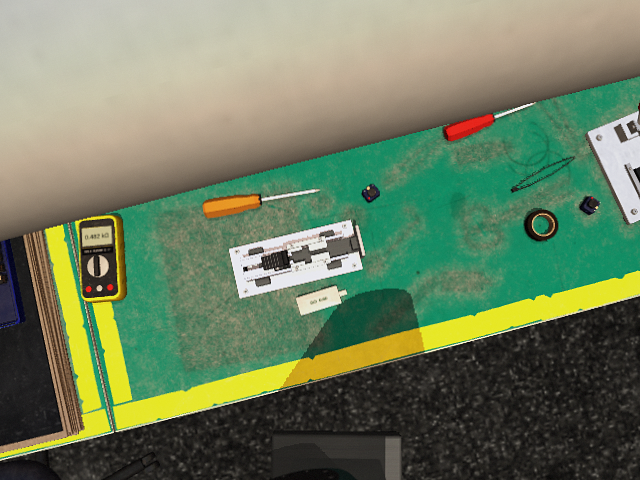

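The scene view shows the stop at about (305,255). The top view shows it at about (297,258), with the button at its left, the stop plate at the right (360,240), and the screwdriver, coil and gauge around it. I'll zoom in next.

```bash
python3 - <<'E'
import cv2
a=cv2.imread('pics/top0.png')[210:310,220:375]; cv2.imwrite('pics/topc.png',cv2.resize(a,None,fx=5,fy=5,interpolation=cv2.INTER_CUBIC))
a=cv2.imread('pics/scene0.png')[210:295,245:360]; cv2.imwrite('pics/scenec.png',cv2.resize(a,None,fx=6,fy=6,interpolation=cv2.INTER_CUBIC))
E
```

```text
(no output)
```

View pics/topc.png

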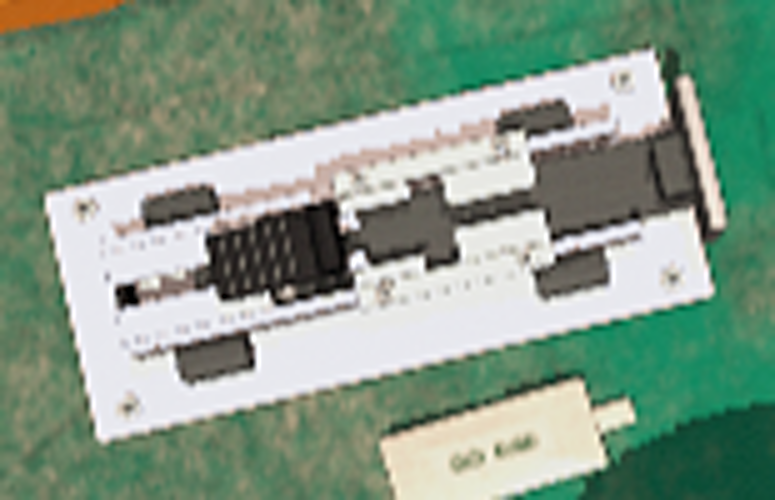

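View pics/scenec.png

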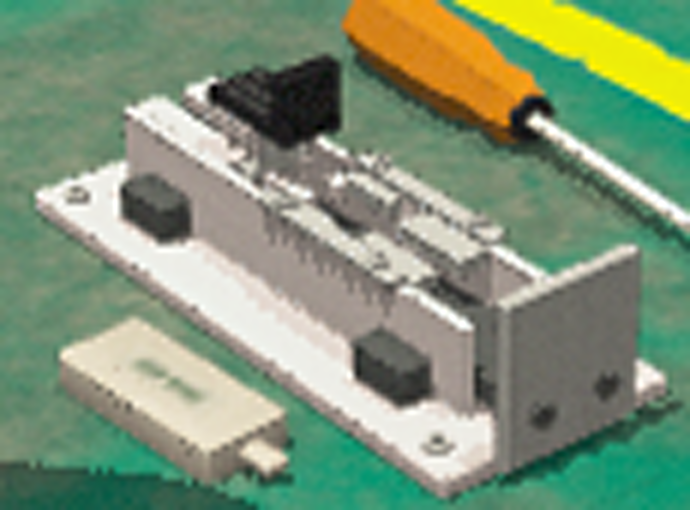

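```bash
python3 - <<'E'
from h import *
d=load('top0.png'); s=load('scene0.png')
img=d['frame']; hsv=cv2.cvtColor(img,cv2.COLOR_RGB2HSV)
c=lambda u,v:(220+(u+.5)/5-.5,210+(v+.5)/5-.5)
cs=[onz(d,c(*p),8) for p in [(48,193),(655,48),(713,297),(102,440)]]
for p in cs: print(p.round(1))
ctr=np.mean(cs,0); ex=(cs[1]-cs[0]+cs[2]-cs[3]); print([np.linalg.norm(cs[i]-cs[(i+1)%4]) for i in range(4)])
ex=ex/np.linalg.norm(ex); ey=np.cross([0,0,1],ex); print(ctr,ex,np.degrees(np.arctan2(ex[1],ex[0])))
# quad centre using scene cross-check: lip top corners
sc=lambda u,v:(245+(u+.5)/6-.5,210+(v+.5)/6-.5)
ss=[onz(s,sc(*p),8) for p in [(38,195),(448,490),(660,385)]]
for p in ss: print('scene',p.round(1))
# button points
for nm,p,z in [('pad rear L',(207,237),58),('pad rear R',(219,300),58),('lip front L',(337,203),76),('lip front R',(354,285),76),('lip rear L',(303,212),76),('lip rear R',(320,296),76)]:
    q=onz(d,c(*p),z); r=q-ctr; print(nm,q.round(1),'bar',(r@ex).round(1),(r@ey).round(1))
for nm,p,z in [('lip top near',(283,83),76),('lip top far',(338,58),76),('plate near top',(500,303),60),('plate far',(638,246),60)]:
    q=onz(s,sc(*p),z); r=q-ctr; print('scene',nm,q.round(1),'bar',(r@ex).round(1),(r@ey).round(1))
E
```

```text
[619.4 186.6   8. ]
[669.5 -15.    8. ]
[586.8 -34.4   8. ]
[537.7 166.6   8. ]
[np.float64(207.66468438154277), np.float64(84.95867206498463), np.float64(206.92170377424867), np.float64(84.09888823074603)]
[603.35759375  75.92972758   8.        ] [ 0.23893151 -0.97103642  0.        ] -76.17651390369136
scene [538.1 165.2   8. ]
scene [586.9 -40.4   8. ]
scene [664.9 -19.    8. ]
pad rear L [601.3 126.9  58. ] bar -50.0 10.1
pad rear R [581.5 122.7  58. ] bar -50.7 -10.0
lip front L [610.7  84.7  76. ] bar -6.8 9.2
lip front R [585.5  79.1  76. ] bar -7.4 -16.6
lip rear L [607.8  95.2  76. ] bar -17.6 8.9
lip rear R [582.   89.5  76. ] bar -18.3 -17.5
scene lip top near [590.6  81.1  76. ] bar -8.0 -11.2
scene lip top far [611.8  89.1  76. ] bar -10.8 11.3
scene plate near top [605.2 -34.5  60. ] bar 107.7 -24.6
scene plate far [653.2 -23.7  60. ] bar 108.7 24.6
```

```bash
python3 - <<'E'
from h import *
d=load('top0.png'); s=load('scene0.png')
print('post base',onz(s,(292,180),0).round(), onz(s,(262,175),0).round())
for z in (300,400,500): print(z,[onz(d,p,z).round().tolist() for p in [(250,190),(320,165),(450,130)]])
o,v=ray(s,(330,75)); print('rail bottom ray',[(o+v*t).round().tolist() for t in (800,900,1000,1100,1200)])
E
```

```text
post base [738. 440.   0.] [681. 505.  -0.]
300 [[660.0, 111.0, 300.0], [690.0, 30.0, 300.0], [732.0, -121.0, 300.0]]
400 [[640.0, 96.0, 400.0], [665.0, 28.0, 400.0], [701.0, -100.0, 400.0]]
500 [[620.0, 82.0, 500.0], [641.0, 26.0, 500.0], [670.0, -79.0, 500.0]]
rail bottom ray [[651.0, 56.0, 330.0], [695.0, 144.0, 312.0], [739.0, 232.0, 294.0], [783.0, 320.0, 275.0], [827.0, 408.0, 257.0]]
```

View pics/wrist0.png

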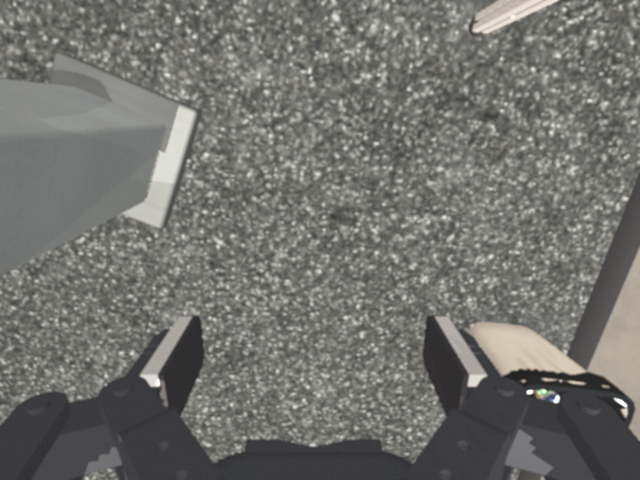

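Fitted to the base plate corners, the stop axis points to −76.2°. The button pad point comes out near (596,105) mm, and both views agree to about 2 mm. The wrist view shows only the floor and the open fingers. I'm moving over the stop while closing the fingers.

>>> play_rows --motion '[{"x":20,"y":29,"az":0.07,"claw":1},{"x":40,"y":58,"az":0.14,"claw":1},{"x":60,"y":88,"az":0.21,"claw":1},{"x":80,"y":118,"az":0.28,"claw":1},{"x":100,"y":148,"az":0.35,"claw":1},{"x":120,"y":178,"az":0.42,"claw":1},{"x":140,"y":208,"az":0.5,"claw":1},{"x":160,"y":238,"az":0.57,"claw":1}]' --grip_force 20

```text
invalid input at $.motion[0]: expected keys x, y, z, ax, ay, az, claw
```

>>> play_rows --motion '[{"x":20,"y":29,"z":0,"ax":0,"ay":0,"az":0.07,"claw":1},{"x":40,"y":58,"z":0,"ax":0,"ay":0,"az":0.14,"claw":1},{"x":60,"y":88,"z":0,"ax":0,"ay":0,"az":0.21,"claw":1},{"x":80,"y":118,"z":0,"ax":0,"ay":0,"az":0.28,"claw":1},{"x":100,"y":148,"z":0,"ax":0,"ay":0,"az":0.35,"claw":1},{"x":120,"y":178,"z":0,"ax":0,"ay":0,"az":0.42,"claw":1},{"x":140,"y":208,"z":0,"ax":0,"ay":0,"az":0.5,"claw":1},{"x":160,"y":238,"z":0,"ax":0,"ay":0,"az":0.57,"claw":1}]' --grip_force 20

```text
time_s: 0.82
eef_pos: [362.9, -244.5, 193.1]
orientation: [-0.0, 0.885, 0.466, -0.0]
contact_force: [0.9, -1.5, 0.1]
opening: -0.2
```

>>> play_rows --motion '[{"x":20,"y":30,"z":0,"ax":0,"ay":0,"az":0.07,"claw":1},{"x":40,"y":60,"z":0,"ax":0,"ay":0,"az":0.14,"claw":1},{"x":60,"y":90,"z":0,"ax":0,"ay":0,"az":0.22,"claw":1},{"x":80,"y":120,"z":0,"ax":0,"ay":0,"az":0.29,"claw":1},{"x":100,"y":150,"z":0,"ax":0,"ay":0,"az":0.36,"claw":1},{"x":120,"y":180,"z":0,"ax":0,"ay":0,"az":0.43,"claw":1},{"x":140,"y":210,"z":0,"ax":0,"ay":0,"az":0.5,"claw":1},{"x":160,"y":240,"z":0,"ax":0,"ay":0,"az":0.58,"claw":1}]'

```text
time_s: 1.48
eef_pos: [523.4, -2.7, 193.0]
orientation: [-0.0, 0.713, 0.701, -0.0]
contact_force: [0.3, -2.0, 0.2]
opening: -0.1
```

>>> play_rows --motion '[{"x":18,"y":27,"z":0,"ax":0,"ay":0,"az":0.07,"claw":1},{"x":37,"y":54,"z":0,"ax":0,"ay":0,"az":0.14,"claw":1},{"x":55,"y":81,"z":-15,"ax":0,"ay":0,"az":0.2,"claw":1},{"x":73,"y":108,"z":-40,"ax":0,"ay":0,"az":0.258,"claw":1},{"x":73,"y":108,"z":-60,"ax":0,"ay":0,"az":0.258,"claw":1},{"x":73,"y":108,"z":-73,"ax":0,"ay":0,"az":0.258,"claw":1},{"x":73,"y":108,"z":-73,"ax":0,"ay":0,"az":0.258,"claw":1},{"x":73,"y":108,"z":-73,"ax":0,"ay":0,"az":0.258,"claw":1}]'

```text
time_s: 2.15
eef_pos: [596.0, 105.3, 119.8]
orientation: [-0.001, 0.617, 0.787, -0.001]
contact_force: [-0.2, -0.4, 0.1]
opening: -0.1
```

```bash
python3 - <<'E'
from h import *
for n in ('scene','top','wrist'): snap(n,n+'1.png')
s=manip.state(); print({k:np.round(s[k],3) for k in ('time_s','eef_pos','orientation','contact_force','opening')})
a=cv2.imread('pics/top1.png')[180:310,200:400]; cv2.imwrite('pics/t1c.png',cv2.resize(a,None,fx=4,fy=4,interpolation=cv2.INTER_CUBIC))
a=cv2.imread('pics/scene1.png')[120:300,230:400]; cv2.imwrite('pics/s1c.png',cv2.resize(a,None,fx=3.3,fy=3.3,interpolation=cv2.INTER_CUBIC))
E
```

```text
{'time_s': np.float64(2.3), 'eef_pos': array([596.985, 105.05 , 121.312]), 'orientation': array([0.   , 0.617, 0.787, 0.   ]), 'contact_force': array([ 0.71 ,  0.964, -0.578]), 'opening': np.float64(-0.04)}
```

View pics/s1c.png

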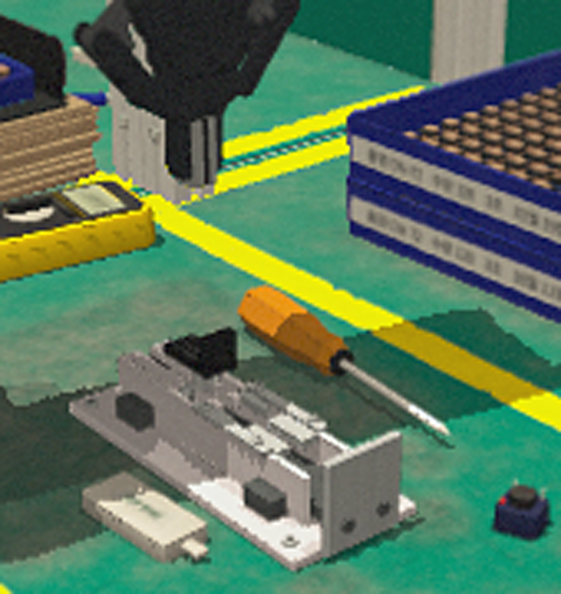

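View pics/wrist1.png

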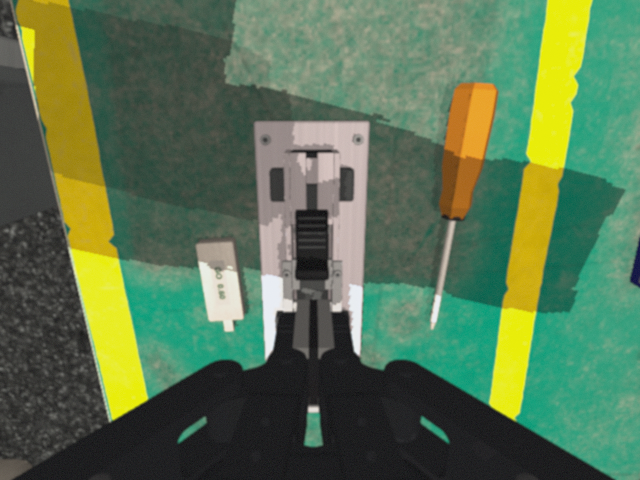

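Gripper is above the button with the fingers closed. In the wrist view the bar lies straight up the image at column 312 and the button spans rows 210–280. I'll check the pad position from this view and fingertip position too.

```bash
python3 - <<'E'
from h import *
d=load('wrist1.png'); 
ctr=np.array([603.4,75.9,0]);ex=np.array([.239,-.971,0]);ey=np.array([.971,.239,0])
for nm,p,z in [('padrearL',(297,210),58),('padrearR',(327,210),58),('lipfrontL',(296,280),76),('lipfrontR',(329,280),76),('plateTL',(255,122),8),('plateTR',(369,122),8),('tip?',(313,320),121)]:
    q=onz(d,p,z); r=q-ctr; print(nm,q.round(1),'bar',(r@ex).round(1),(r@ey).round(1))
s=manip.state(); r=s['eef_pos']-ctr; print('tcp bar',r@ex,r@ey)
a=cv2.imread('pics/wrist1.png')[180:360,230:400]; cv2.imwrite('pics/w1c.png',cv2.resize(a,None,fx=3.3,fy=3.3,interpolation=cv2.INTER_CUBIC))
E
```

```text
padrearL [581.9 123.   58. ] bar -50.9 -9.6
padrearR [600.7 127.6  58. ] bar -50.9 9.8
lipfrontL [591.3  82.7  76. ] bar -9.5 -10.1
lipfrontR [611.7  87.7  76. ] bar -9.5 10.9
plateTL [538.3 167.2   8. ] bar -104.2 -41.4
plateTR [618.8 187.    8. ] bar -104.2 41.5
tip? [602.5  82.5 121. ] bar -6.7 0.7
tcp bar -29.83765654040016 0.7379084706006854
```

View pics/w1c.png

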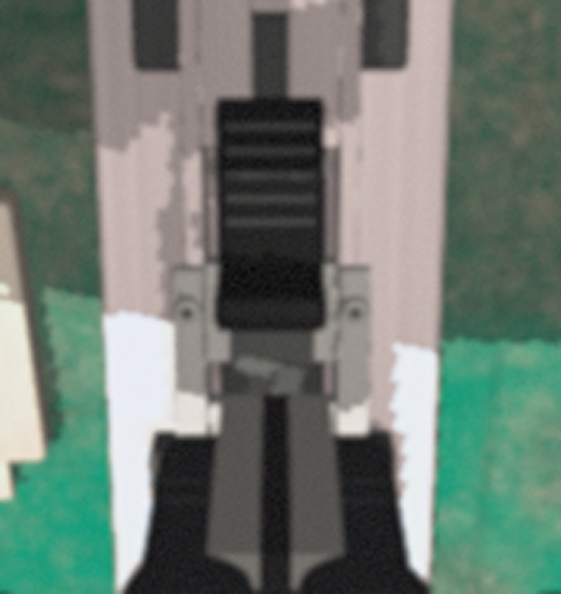

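The wrist view gives the pad point at bar x ≈ −30.7, within 1 mm of the top view, and the lip's inner face at about −16.5. I'll place the tip at bar x ≈ −33 and descend to just above the pad.

>>> play_rows --motion '[{"x":-1.5,"y":3,"z":-20,"ax":0,"ay":0,"az":0,"claw":1},{"x":-1.5,"y":3,"z":-40,"ax":0,"ay":0,"az":0,"claw":1},{"x":-1.5,"y":3,"z":-52,"ax":0,"ay":0,"az":0,"claw":1},{"x":-1.5,"y":3,"z":-58,"ax":0,"ay":0,"az":0,"claw":1},{"x":-1.5,"y":3,"z":-58,"ax":0,"ay":0,"az":0,"claw":1},{"x":-1.5,"y":3,"z":-58,"ax":0,"ay":0,"az":0,"claw":1}]'

```text
time_s: 2.8
eef_pos: [595.9, 107.9, 64.2]
orientation: [0.001, 0.618, 0.787, 0.001]
contact_force: [0.5, -0.1, 0.9]
opening: 0.1
```

```bash
cat > look.py <<'E'
import sys
from h import *
k=sys.argv[1]
for n in ('scene','wrist'): snap(n,n+k+'.png')
s=manip.state(); print({k:np.round(s[k],2) for k in ('time_s','eef_pos','contact_force')})
ctr=np.array([603.4,75.9,0]);ex=np.array([.239,-.971,0]);ey=np.array([.971,.239,0])
r=s['eef_pos']-ctr; print('tcp bar',(r@ex).round(1),(r@ey).round(1),'F bar',(s['contact_force']@ex).round(1),(s['contact_force']@ey).round(1))
a=cv2.resize(cv2.imread('pics/scene'+k+'.png')[200:300,245:365],None,fx=4.5,fy=4.5,interpolation=cv2.INTER_CUBIC)
b=cv2.resize(cv2.imread('pics/wrist'+k+'.png')[120:420,230:400],None,fx=1.5,fy=1.5)
cv2.imwrite('pics/c'+k+'.png',np.hstack([a,b]))
E
python3 look.py 2
```

```text
{'time_s': np.float64(2.9), 'eef_pos': array([596.19, 107.98,  64.5 ]), 'contact_force': array([-0.33,  0.69,  0.15])}
tcp bar -32.9 0.7 F bar -0.8 -0.2
```

View pics/c2.png

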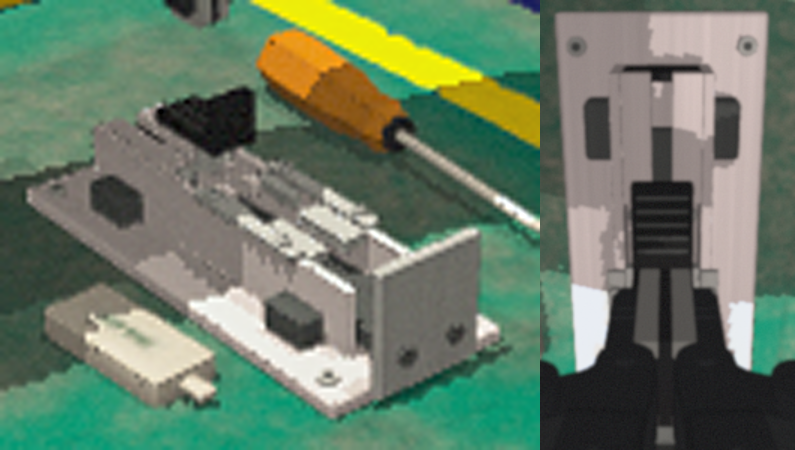

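```bash
python3 - <<'E'
from h import *
s=manip.state(); P=s['eef_pos']
def proj(d,P):
    T=np.linalg.inv(d['T']); r=cv2.Rodrigues(T[:3,:3])[0]; return cv2.projectPoints(np.array([P],float),r,T[:3,3],d['mtx'],d['dist_coeffs'])[0].ravel()
for f in ('scene2.png','wrist2.png','scene1.png','wrist1.png'):
    d=load(f); print(f,proj(d,P),proj(d,[597,105,121]), proj(d,[596,105,58]))
cv2.imwrite('pics/s2.png',cv2.resize(cv2.imread('pics/scene2.png')[100:300,230:430],None,fx=3,fy=3))
E
```

```text
scene2.png [289.09963264 222.33184408] [289.20879863 194.47923116] [289.72642264 226.1885348 ]
wrist2.png [312.93300149 279.80891424] [313.40826459 349.7763674 ] [311.21188006 279.6839242 ]
scene1.png [289.09963264 222.33184408] [289.20879863 194.47923116] [289.72642264 226.1885348 ]
wrist1.png [312.93346471 239.57173832] [313.06200696 279.90274717] [311.58532923 240.58620733]
```

View pics/s2.png

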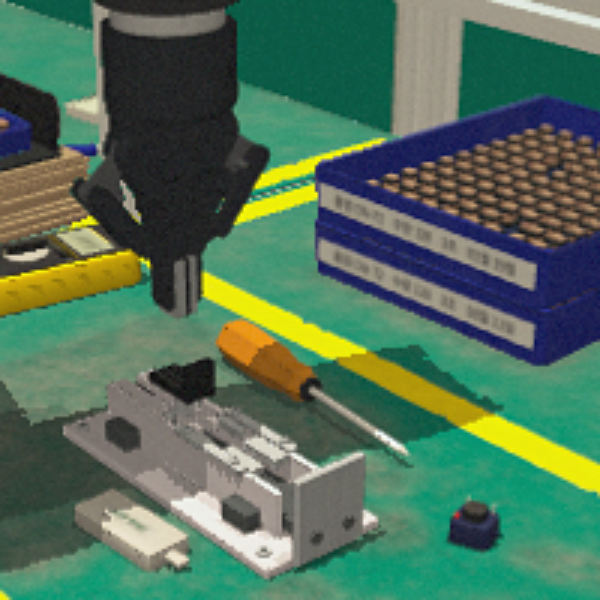

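View pics/wrist2.png

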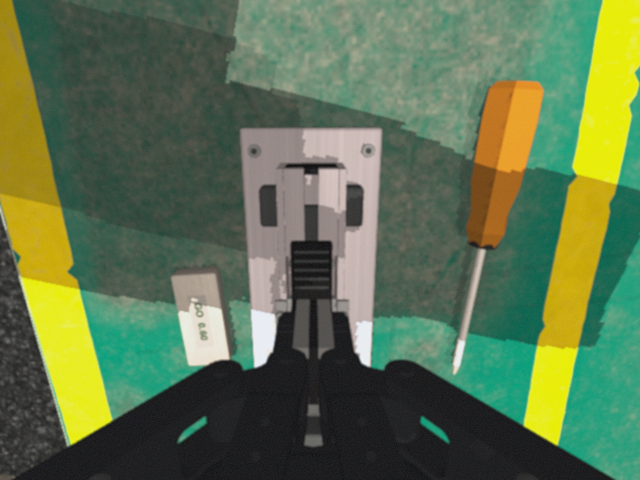

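```bash
python3 - <<'E'
from h import *
ctr=np.array([603.4,75.9,0]);ex=np.array([.239,-.971,0]);ey=np.array([.971,.239,0])
w=load('wrist2.png'); s=load('scene2.png'); 
print('wristcam',w['T'][:3,3], ((w['T'][:3,3]-ctr)@ex))
for bx in (-44,-33,-22):
    for nm,d,uv in (('w',w,(313,300)),('s',s,(291,205))):
        o,v=ray(d,uv); t=(bx-(o-ctr)@ex)/(v@ex); q=o+t*v; print(bx,nm,q.round(1),((q-ctr)@ey).round(1))
print(tri(w,(313,300),s,(291,205)))
cv2.imwrite('pics/w2z.png',cv2.resize(w['frame'][220:460,220:410,::-1],None,fx=2.4,fy=2.4,interpolation=cv2.INTER_CUBIC))
E
```

```text
wristcam [576.69598609 186.26840928 244.30709034] -113.54998473439673
-44 w [593.5 118.8 108.5] 0.6
-44 s [606.6 122.   91.4] 14.1
-33 w [596.2 108.1  87.1] 0.7
-33 s [601.6 109.4  97.7] 6.2
-22 w [598.8  97.4  65.6] 0.7
-22 s [596.6  96.9 104. ] -1.6
(array([598.53658304, 111.34960985,  96.32260816]), np.float64(7.303093161428927))
```

View pics/w2z.png

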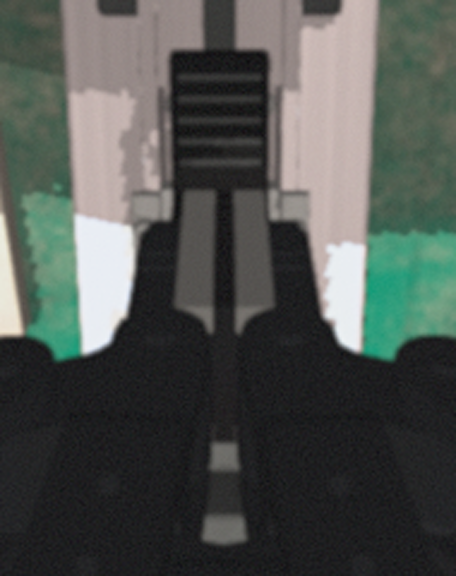

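The scene view shows the fingertips at px (291,205), but the reported TCP projects to (289,222). The wrist view disagrees the same way, with the tips at row 300 rather than 280. By the pictures the real tips stand roughly 30 mm above the reported TCP. I'll go down in small guarded steps and let the force and pictures decide.

>>> play_rows --motion '[{"x":-0.5,"y":0,"z":-2,"ax":0,"ay":0,"az":0,"claw":1},{"x":-0.5,"y":0,"z":-4,"ax":0,"ay":0,"az":0,"claw":1},{"x":-0.5,"y":0,"z":-6,"ax":0,"ay":0,"az":0,"claw":1},{"x":-0.5,"y":0,"z":-8,"ax":0,"ay":0,"az":0,"claw":1},{"x":-0.5,"y":0,"z":-9.5,"ax":0,"ay":0,"az":0,"claw":1},{"x":-0.5,"y":0,"z":-9.5,"ax":0,"ay":0,"az":0,"claw":1},{"x":-0.5,"y":0,"z":-9.5,"ax":0,"ay":0,"az":0,"claw":1}]'

```text
time_s: 3.48
eef_pos: [595.6, 108.0, 54.9]
orientation: [0.001, 0.618, 0.787, 0.001]
contact_force: [0.5, 0.8, 0.3]
opening: 0.1
```

```bash
python3 look.py 3
```

```text
{'time_s': np.float64(3.58), 'eef_pos': array([595.74, 108.  ,  55.05]), 'contact_force': array([ 0.45, -0.55,  0.52])}
tcp bar -33.0 0.2 F bar 0.6 0.3
```

View pics/c3.png

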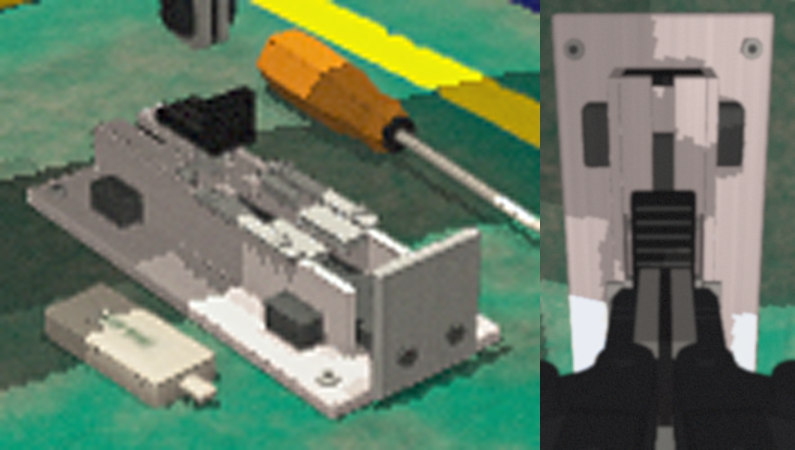

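Force stayed at zero with the reported TCP at 55 mm, below the 58 mm pad top. The scene view shows the tips still well above the button (crop (205,45) against the button at (205,120)). So the pictures are right: the physical tip is about 33 mm above the reported TCP. I'll go to about 15 mm above the lip top and measure again.

>>> play_rows --motion '[{"x":0,"y":0,"z":-2,"ax":0,"ay":0,"az":0,"claw":1},{"x":0,"y":0,"z":-4,"ax":0,"ay":0,"az":0,"claw":1},{"x":0,"y":0,"z":-6,"ax":0,"ay":0,"az":0,"claw":1},{"x":0,"y":0,"z":-8,"ax":0,"ay":0,"az":0,"claw":1},{"x":0,"y":0,"z":-8,"ax":0,"ay":0,"az":0,"claw":1},{"x":0,"y":0,"z":-8,"ax":0,"ay":0,"az":0,"claw":1}]'

```text
time_s: 4.08
eef_pos: [595.7, 108.0, 46.9]
orientation: [0.001, 0.618, 0.787, 0.001]
contact_force: [0.5, 0.1, 0.0]
opening: -0.2
```

```bash
python3 look.py 4; python3 - <<'E'
from h import *
a=cv2.resize(cv2.imread('pics/scene4.png')[170:260,250:350],None,fx=8,fy=6.6,interpolation=cv2.INTER_NEAREST); 
a=cv2.resize(cv2.imread('pics/scene4.png')[180:255,255:345],None,fx=8,fy=8,interpolation=cv2.INTER_CUBIC); cv2.imwrite('pics/s4.png',a)
snap('top','top4.png'); a=cv2.resize(cv2.imread('pics/top4.png')[200:310,220:370],None,fx=5,fy=5,interpolation=cv2.INTER_CUBIC); cv2.imwrite('pics/t4.png',a)
E
```

```text
{'time_s': np.float64(4.18), 'eef_pos': array([595.77, 108.01,  47.07]), 'contact_force': array([ 0.23,  0.25, -0.48])}
tcp bar -33.0 0.3 F bar -0.2 0.3
```

View pics/s4.png

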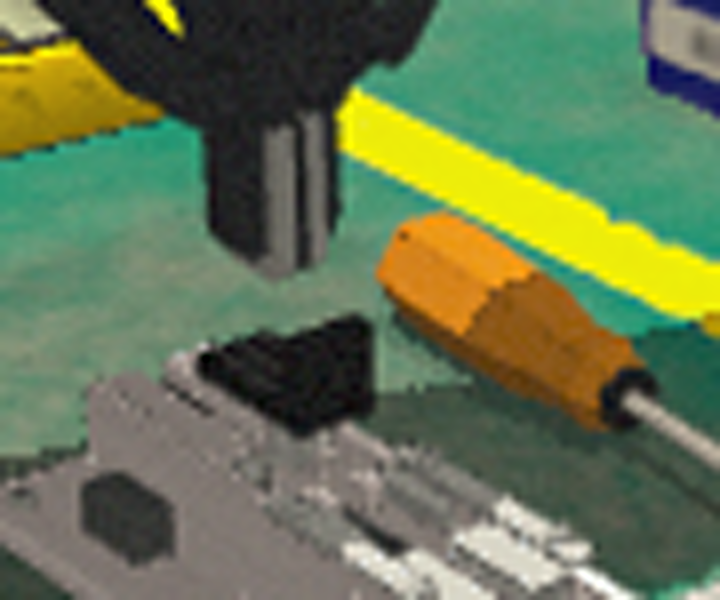

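View pics/t4.png

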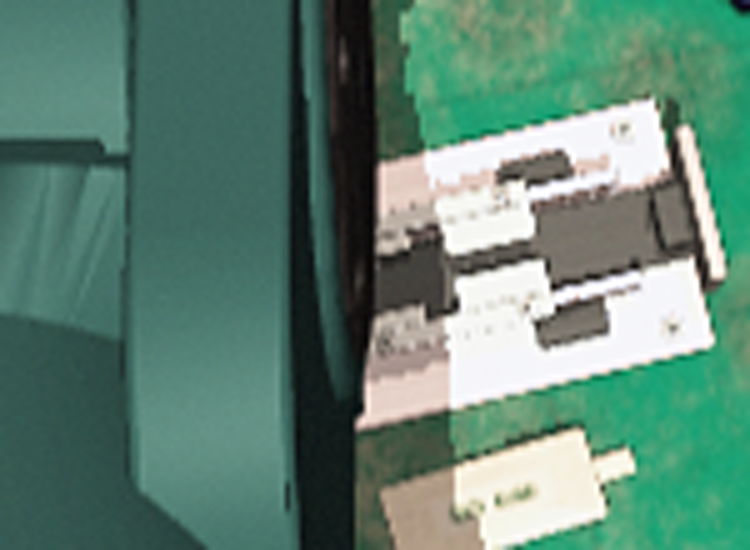

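```bash
python3 - <<'E'
from h import *
ctr=np.array([603.4,75.9,0]);ex=np.array([.239,-.971,0]);ey=np.array([.971,.239,0])
s=load('scene4.png')
for z in (70,74,78,82,86):
    o=[]
    for uv in ((281.25,208.5),(289,215),(296,212.75)):
        r=onz(s,uv,z)-ctr; o+=[(r@ex).round(1),(r@ey).round(1)]
    print(z,o)
w=load('wrist4.png')
for uv in ((295,300),(331,300)):
    for z in (74,78,82): r=onz(w,uv,z)-ctr; print('w',z,(r@ex).round(1),(r@ey).round(1))
E
```

```text
70 [np.float64(-80.3), np.float64(17.0), np.float64(-48.3), np.float64(11.9), np.float64(-47.7), np.float64(27.7)]
74 [np.float64(-73.4), np.float64(12.3), np.float64(-41.7), np.float64(7.2), np.float64(-41.1), np.float64(22.9)]
78 [np.float64(-66.4), np.float64(7.5), np.float64(-35.1), np.float64(2.5), np.float64(-34.5), np.float64(18.0)]
82 [np.float64(-59.5), np.float64(2.8), np.float64(-28.4), np.float64(-2.1), np.float64(-27.8), np.float64(13.2)]
86 [np.float64(-52.5), np.float64(-2.0), np.float64(-21.8), np.float64(-6.8), np.float64(-21.2), np.float64(8.3)]
w 74 -35.4 -7.7
w 78 -37.5 -7.5
w 82 -39.5 -7.3
w 74 -35.4 8.2
w 78 -37.4 8.0
w 82 -39.5 7.7
```

View pics/wrist4.png

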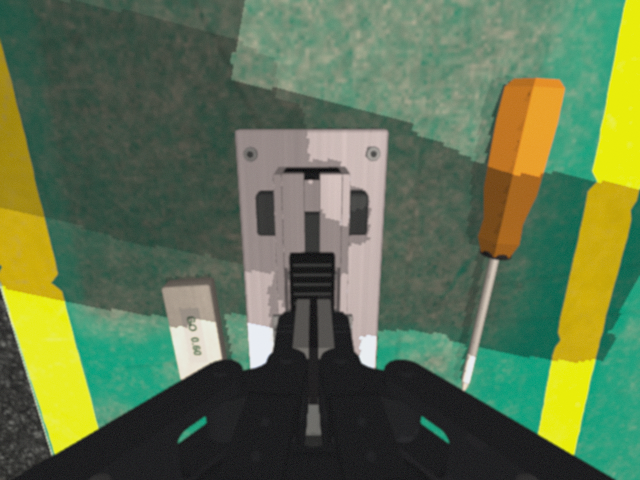

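The tip corners in the scene view fit (symmetric about the bar axis, front face at bar x ≈ −23, as in the wrist view) when the tip is at z ≈ 85 for a reported TCP of 47. That makes the offset about 38 mm, along the tool axis only. Contact is then due near TCP z ≈ 20. I'll descend and feel for it.

>>> play_rows --motion '[{"x":0,"y":0,"z":-5,"ax":0,"ay":0,"az":0,"claw":1},{"x":0,"y":0,"z":-10,"ax":0,"ay":0,"az":0,"claw":1},{"x":0,"y":0,"z":-15,"ax":0,"ay":0,"az":0,"claw":1},{"x":0,"y":0,"z":-18,"ax":0,"ay":0,"az":0,"claw":1},{"x":0,"y":0,"z":-20,"ax":0,"ay":0,"az":0,"claw":1},{"x":0,"y":0,"z":-21,"ax":0,"ay":0,"az":0,"claw":1},{"x":0,"y":0,"z":-21,"ax":0,"ay":0,"az":0,"claw":1}]'

```text
time_s: 4.82
eef_pos: [595.7, 108.0, 25.9]
orientation: [0.001, 0.618, 0.787, 0.001]
contact_force: [-0.5, -0.4, 0.5]
opening: -0.2
```

```bash
python3 look.py 5
```

```text
{'time_s': np.float64(4.92), 'eef_pos': array([595.89, 108.  ,  26.22]), 'contact_force': array([-0.26, -0.7 ,  0.78])}
tcp bar -33.0 0.4 F bar 0.6 -0.4
```

View pics/c5.png

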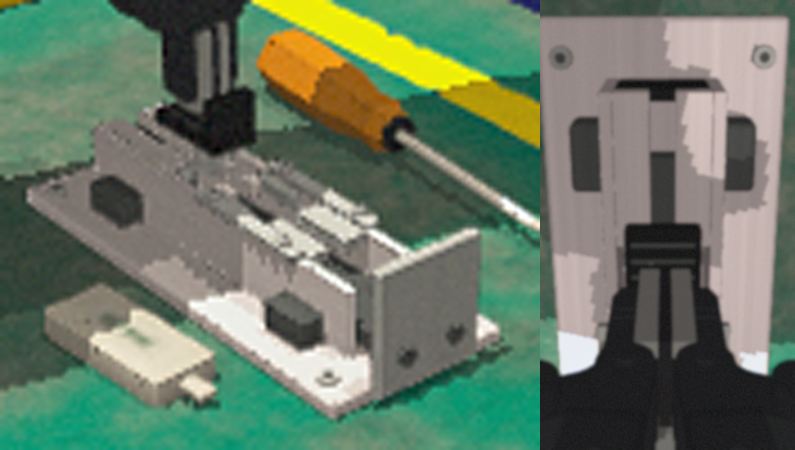

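The scene view shows the fingertips just dropping in behind the lip (crop (205,95)), with no contact yet. I'll continue at 1 mm per row.

>>> play_rows --motion '[{"x":0,"y":0,"z":-1,"ax":0,"ay":0,"az":0,"claw":1},{"x":0,"y":0,"z":-2,"ax":0,"ay":0,"az":0,"claw":1},{"x":0,"y":0,"z":-3,"ax":0,"ay":0,"az":0,"claw":1},{"x":0,"y":0,"z":-4,"ax":0,"ay":0,"az":0,"claw":1},{"x":0,"y":0,"z":-5,"ax":0,"ay":0,"az":0,"claw":1},{"x":0,"y":0,"z":-6,"ax":0,"ay":0,"az":0,"claw":1},{"x":0,"y":0,"z":-6,"ax":0,"ay":0,"az":0,"claw":1}]'

```text
time_s: 5.5
eef_pos: [595.9, 108.0, 20.1]
orientation: [0.001, 0.618, 0.787, 0.001]
contact_force: [0.3, -0.3, 1.4]
opening: -0.3
```

>>> play_rows --motion '[{"x":0,"y":0,"z":-1,"ax":0,"ay":0,"az":0,"claw":1},{"x":0,"y":0,"z":-2,"ax":0,"ay":0,"az":0,"claw":1},{"x":0,"y":0,"z":-3,"ax":0,"ay":0,"az":0,"claw":1},{"x":0,"y":0,"z":-3,"ax":0,"ay":0,"az":0,"claw":1}]'

```text
time_s: 5.83
eef_pos: [595.9, 108.0, 16.9]
orientation: [0.001, 0.618, 0.787, 0.001]
contact_force: [-0.9, -0.2, 2.8]
opening: 0.2
```

```bash
python3 look.py 6
```

```text
{'time_s': np.float64(5.93), 'eef_pos': array([595.91, 108.  ,  17.14]), 'contact_force': array([-0.25,  0.16,  2.97])}
tcp bar -33.0 0.4 F bar -0.2 -0.2
```

View pics/c6.png

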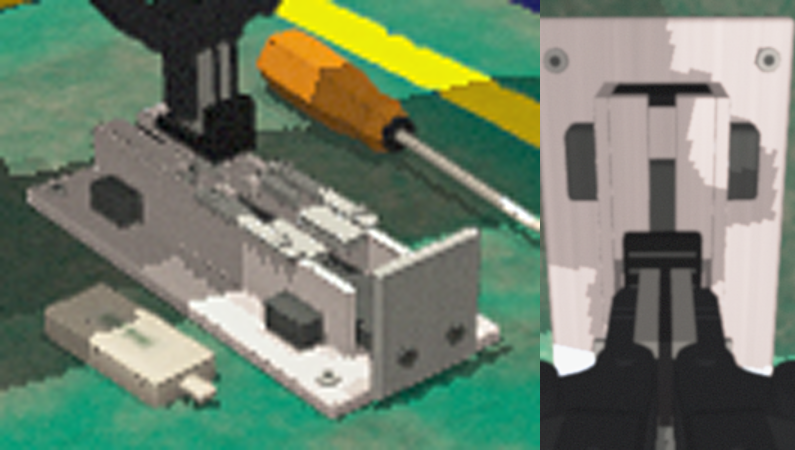

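The force of 2.9 N puts the button about 3.4 mm down, so first contact was at TCP z ≈ 20.5. I'll press on to about 8 mm.

>>> play_rows --motion '[{"x":0,"y":0,"z":-1,"ax":0,"ay":0,"az":0,"claw":1},{"x":0,"y":0,"z":-2,"ax":0,"ay":0,"az":0,"claw":1},{"x":0,"y":0,"z":-3,"ax":0,"ay":0,"az":0,"claw":1},{"x":0,"y":0,"z":-4,"ax":0,"ay":0,"az":0,"claw":1},{"x":0,"y":0,"z":-4,"ax":0,"ay":0,"az":0,"claw":1},{"x":0,"y":0,"z":-4,"ax":0,"ay":0,"az":0,"claw":1}]'

```text
time_s: 6.43
eef_pos: [595.9, 108.0, 13.1]
orientation: [0.001, 0.618, 0.787, 0.001]
contact_force: [-0.1, -0.1, 4.2]
opening: -0.1
```

```bash
python3 look.py 7
```

```text
{'time_s': np.float64(6.53), 'eef_pos': array([595.93, 108.02,  13.15]), 'contact_force': array([-1.12, -0.3 ,  3.77])}
tcp bar -33.0 0.4 F bar 0.0 -1.2
```

View pics/c7.png

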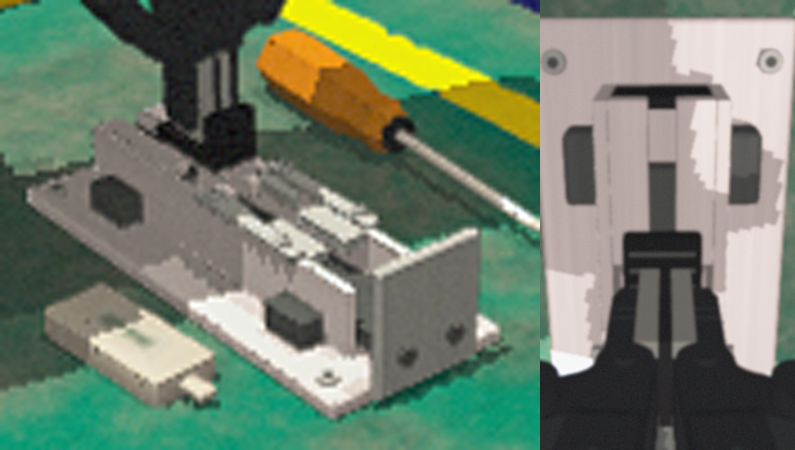

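Force is 4 N, so about 6 mm down; the button has visibly sunk in the scene view. Another 1.5 mm in half-millimetre steps.

>>> play_rows --motion '[{"x":0,"y":0,"z":-0.5,"ax":0,"ay":0,"az":0,"claw":1},{"x":0,"y":0,"z":-1,"ax":0,"ay":0,"az":0,"claw":1},{"x":0,"y":0,"z":-1.5,"ax":0,"ay":0,"az":0,"claw":1},{"x":0,"y":0,"z":-1.5,"ax":0,"ay":0,"az":0,"claw":1}]'

```text
time_s: 6.87
eef_pos: [595.9, 108.0, 11.7]
orientation: [0.001, 0.618, 0.787, 0.001]
contact_force: [-2.1, 0.3, 5.8]
opening: -0.0
```

```bash
python3 look.py 8
```

```text
{'time_s': np.float64(6.97), 'eef_pos': array([595.98, 108.01,  11.73]), 'contact_force': array([-0.49, -0.42,  5.2 ])}
tcp bar -33.0 0.5 F bar 0.3 -0.6
```

The force of 5.2 N at TCP z 11.7 means the button is at or near its bottom. I'm sliding outwards slowly, first 8 mm along the bar.

>>> play_rows --motion '[{"x":0.4,"y":-1.5,"z":0,"ax":0,"ay":0,"az":0,"claw":1},{"x":0.7,"y":-2.9,"z":0,"ax":0,"ay":0,"az":0,"claw":1},{"x":1.1,"y":-4.4,"z":0,"ax":0,"ay":0,"az":0,"claw":1},{"x":1.4,"y":-5.8,"z":0,"ax":0,"ay":0,"az":0,"claw":1},{"x":1.7,"y":-6.8,"z":0,"ax":0,"ay":0,"az":0,"claw":1},{"x":1.9,"y":-7.8,"z":0,"ax":0,"ay":0,"az":0,"claw":1}]'

```text
time_s: 7.47
eef_pos: [597.9, 100.2, 11.7]
orientation: [0.001, 0.618, 0.787, 0.001]
contact_force: [-1.3, 2.3, 5.1]
opening: -0.3
```

```bash
python3 look.py 9
```

```text
{'time_s': np.float64(7.57), 'eef_pos': array([597.93, 100.01,  11.72]), 'contact_force': array([-0.63,  0.96,  3.83])}
tcp bar -24.7 0.4 F bar -1.1 -0.4
```

View pics/c9.png

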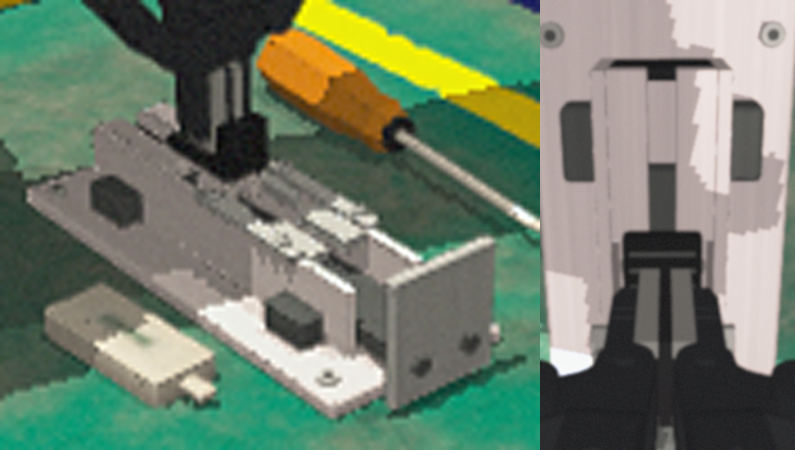

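The tube is travelling with the finger: the stop plate has moved out in the scene view, from crop column 475 to 492 at its top right. Another 7 mm, still holding down.

>>> play_rows --motion '[{"x":0.4,"y":-1.5,"z":0,"ax":0,"ay":0,"az":0,"claw":1},{"x":0.7,"y":-2.9,"z":0,"ax":0,"ay":0,"az":0,"claw":1},{"x":1.1,"y":-4.4,"z":0,"ax":0,"ay":0,"az":0,"claw":1},{"x":1.4,"y":-5.8,"z":0,"ax":0,"ay":0,"az":0,"claw":1},{"x":1.7,"y":-6.8,"z":0,"ax":0,"ay":0,"az":0,"claw":1},{"x":1.7,"y":-6.8,"z":0,"ax":0,"ay":0,"az":0,"claw":1}]'

```text
time_s: 8.07
eef_pos: [599.7, 92.9, 11.7]
orientation: [0.001, 0.618, 0.786, 0.001]
contact_force: [-1.4, -0.3, 4.4]
opening: 0.1
```

```bash
python3 look.py 10
```

```text
{'time_s': np.float64(8.17), 'eef_pos': array([599.72,  92.94,  11.73]), 'contact_force': array([-1.14, -0.96,  4.65])}
tcp bar -17.4 0.5 F bar 0.7 -1.3
```

View pics/c10.png

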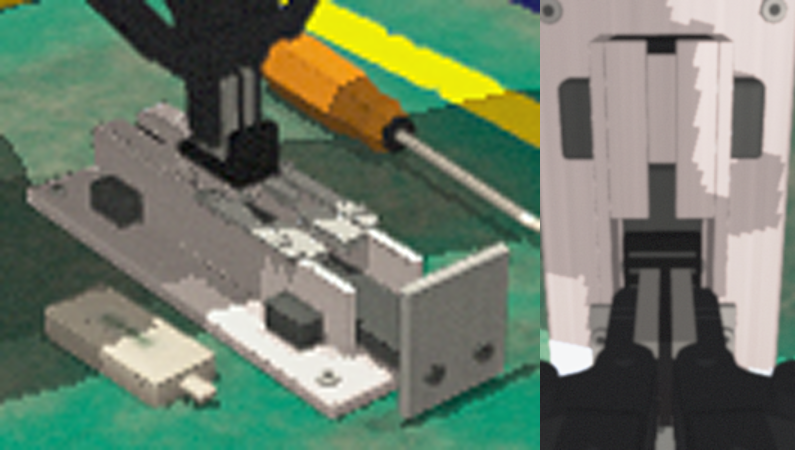

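The wrist view shows the button in the same place under the fingers, so the tube has travelled about 15 mm with it. Now I lift the tips to about 3 mm above the popped-up pad height; the wall keeps the button down and the finger can push the lip.

>>> play_rows --motion '[{"x":0,"y":0,"z":3,"ax":0,"ay":0,"az":0,"claw":1},{"x":0,"y":0,"z":6,"ax":0,"ay":0,"az":0,"claw":1},{"x":0,"y":0,"z":9,"ax":0,"ay":0,"az":0,"claw":1},{"x":0,"y":0,"z":11.5,"ax":0,"ay":0,"az":0,"claw":1},{"x":0,"y":0,"z":11.5,"ax":0,"ay":0,"az":0,"claw":1}]'

```text
time_s: 8.58
eef_pos: [600.0, 92.9, 23.8]
orientation: [0.002, 0.618, 0.786, 0.001]
contact_force: [0.5, 0.7, -1.1]
opening: -0.2
```

```bash
python3 look.py 11; python3 - <<'E'
from h import *
ctr=np.array([603.4,75.9,0]);ex=np.array([.239,-.971,0])
s=load('scene0.png')
for uv in ((351.2,251.6),(357.7,254.9)): print((onz(s,uv,60)-ctr)@ex)
E
```

```text
{'time_s': np.float64(8.68), 'eef_pos': array([599.74,  92.9 ,  23.29]), 'contact_force': array([-0.34, -0.1 ,  0.17])}
tcp bar -17.4 0.5 F bar 0.0 -0.4
111.41400061814866
126.08440639121962
```

View pics/c11.png

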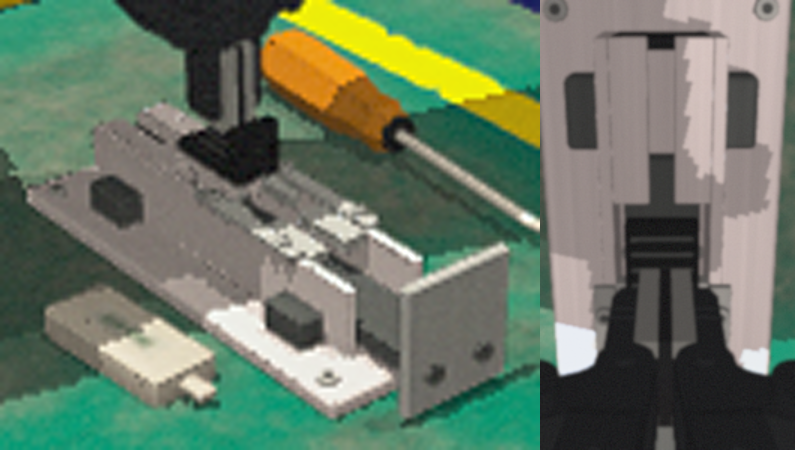

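The button stays down under the wall with the finger lifted, and the plate edge gives about 15 mm of travel. Now I push the lip outwards to about 31 mm of travel.

>>> play_rows --motion '[{"x":0.7,"y":-2.9,"z":0,"ax":0,"ay":0,"az":0,"claw":1},{"x":1.4,"y":-5.8,"z":0,"ax":0,"ay":0,"az":0,"claw":1},{"x":2.1,"y":-8.7,"z":0,"ax":0,"ay":0,"az":0,"claw":1},{"x":2.9,"y":-11.6,"z":0,"ax":0,"ay":0,"az":0,"claw":1},{"x":3.6,"y":-14.5,"z":0,"ax":0,"ay":0,"az":0,"claw":1},{"x":4.3,"y":-17.4,"z":0,"ax":0,"ay":0,"az":0,"claw":1},{"x":4.8,"y":-19.4,"z":0,"ax":0,"ay":0,"az":0,"claw":1},{"x":4.8,"y":-19.4,"z":0,"ax":0,"ay":0,"az":0,"claw":1}]'

```text
time_s: 9.35
eef_pos: [604.8, 72.7, 23.3]
orientation: [0.002, 0.618, 0.786, 0.001]
contact_force: [0.5, -0.9, 0.1]
opening: 0.0
```

```bash
python3 look.py 12
```

```text
{'time_s': np.float64(9.45), 'eef_pos': array([604.75,  73.02,  23.3 ]), 'contact_force': array([ 0.04, -0.63,  0.58])}
tcp bar 3.1 0.6 F bar 0.6 -0.1
```

View pics/c12.png

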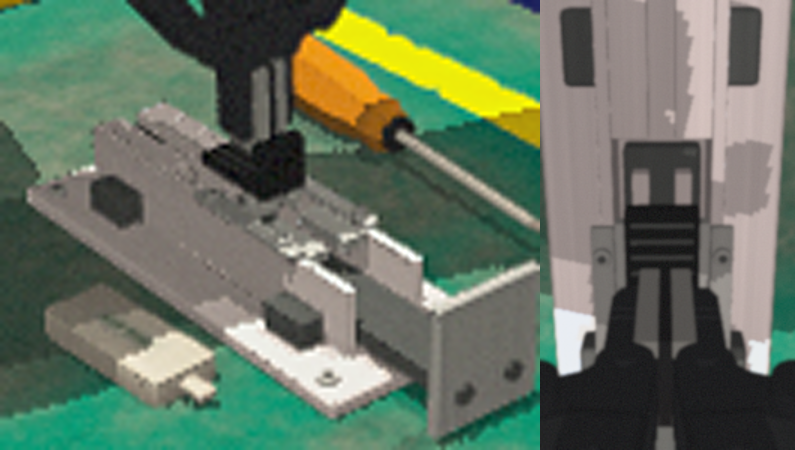

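The tube is out about 31 mm and the button is still down. I'll advance 2.5 mm at a time (less than the 3 mm of end play) and look each time.

>>> play_rows --motion '[{"x":0.2,"y":-1,"z":0,"ax":0,"ay":0,"az":0,"claw":1},{"x":0.4,"y":-1.9,"z":0,"ax":0,"ay":0,"az":0,"claw":1},{"x":0.6,"y":-2.4,"z":0,"ax":0,"ay":0,"az":0,"claw":1},{"x":0.6,"y":-2.4,"z":0,"ax":0,"ay":0,"az":0,"claw":1}]'

```text
time_s: 9.78
eef_pos: [605.3, 70.6, 23.3]
orientation: [0.002, 0.618, 0.786, 0.001]
contact_force: [-1.6, 2.8, -0.7]
opening: -0.0
```

```bash
python3 look.py 13
```

```text
{'time_s': np.float64(9.88), 'eef_pos': array([605.33,  70.62,  23.32]), 'contact_force': array([-0.85,  3.13, -0.2 ])}
tcp bar 5.6 0.6 F bar -3.2 -0.1
```

View pics/c13.png

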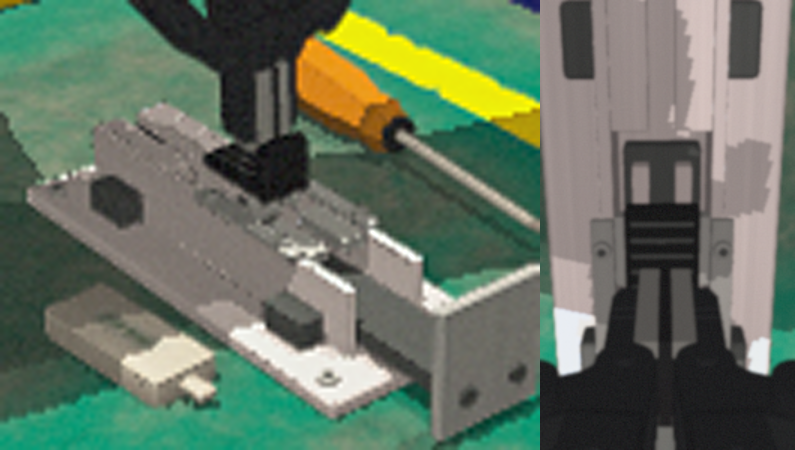

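The push force is 3 N, as expected for friction, and the button is still down. Continuing.

>>> play_rows --motion '[{"x":0.2,"y":-1,"z":0,"ax":0,"ay":0,"az":0,"claw":1},{"x":0.4,"y":-1.9,"z":0,"ax":0,"ay":0,"az":0,"claw":1},{"x":0.6,"y":-2.4,"z":0,"ax":0,"ay":0,"az":0,"claw":1},{"x":0.6,"y":-2.4,"z":0,"ax":0,"ay":0,"az":0,"claw":1}]'

```text
time_s: 10.22
eef_pos: [605.9, 68.0, 23.3]
orientation: [0.002, 0.618, 0.786, 0.001]
contact_force: [-0.5, 2.7, 0.8]
opening: 0.2
```

```bash
python3 look.py 14
```

```text
{'time_s': np.float64(10.32), 'eef_pos': array([605.95,  68.07,  23.33]), 'contact_force': array([-0.45,  2.34,  0.54])}
tcp bar 8.2 0.6 F bar -2.4 0.1
```

View pics/c14.png

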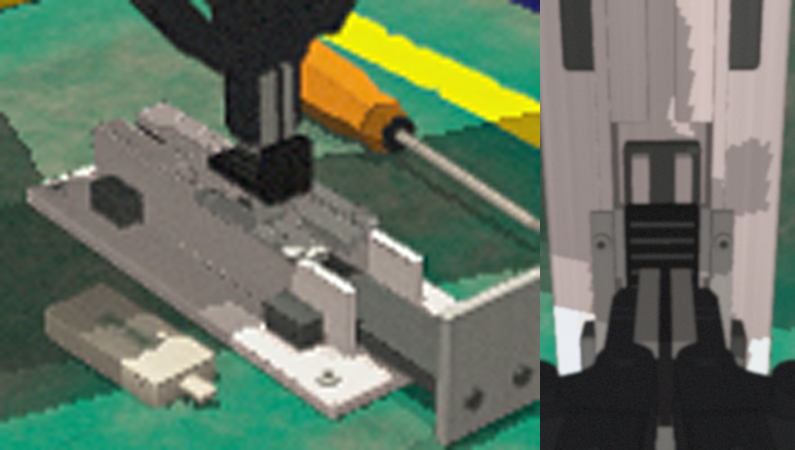

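The button is still down and moving with the finger. Another step.

>>> play_rows --motion '[{"x":0.2,"y":-1,"z":0,"ax":0,"ay":0,"az":0,"claw":1},{"x":0.4,"y":-1.9,"z":0,"ax":0,"ay":0,"az":0,"claw":1},{"x":0.6,"y":-2.4,"z":0,"ax":0,"ay":0,"az":0,"claw":1},{"x":0.6,"y":-2.4,"z":0,"ax":0,"ay":0,"az":0,"claw":1}]'

```text
time_s: 10.65
eef_pos: [606.6, 65.5, 23.3]
orientation: [0.002, 0.618, 0.786, 0.0]
contact_force: [-1.1, 2.6, 0.0]
opening: 0.1
```

```bash
python3 look.py 15
```

```text
{'time_s': np.float64(10.75), 'eef_pos': array([606.58,  65.48,  23.31]), 'contact_force': array([-1.87,  2.22, -0.57])}
tcp bar 10.9 0.6 F bar -2.6 -1.3
```

View pics/c15.png

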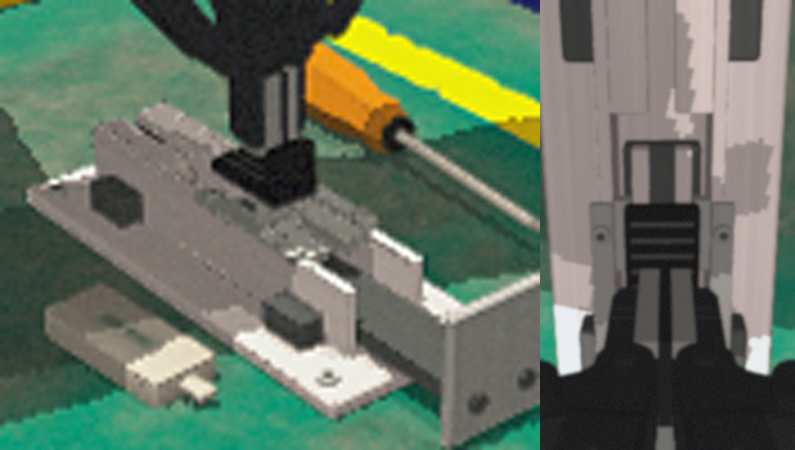

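Still down; travel is about 38 mm. Next step.

>>> play_rows --motion '[{"x":0.2,"y":-1,"z":0,"ax":0,"ay":0,"az":0,"claw":1},{"x":0.4,"y":-1.9,"z":0,"ax":0,"ay":0,"az":0,"claw":1},{"x":0.6,"y":-2.4,"z":0,"ax":0,"ay":0,"az":0,"claw":1},{"x":0.6,"y":-2.4,"z":0,"ax":0,"ay":0,"az":0,"claw":1}]'

```text
time_s: 11.08
eef_pos: [607.2, 62.8, 23.3]
orientation: [0.002, 0.618, 0.786, 0.0]
contact_force: [-0.1, 3.2, -0.7]
opening: 0.2
```

```bash
python3 look.py 16
```

```text
{'time_s': np.float64(11.18), 'eef_pos': array([607.21,  62.85,  23.31]), 'contact_force': array([-0.59,  2.63,  0.3 ])}
tcp bar 13.6 0.6 F bar -2.7 0.1
```

View pics/c16.png

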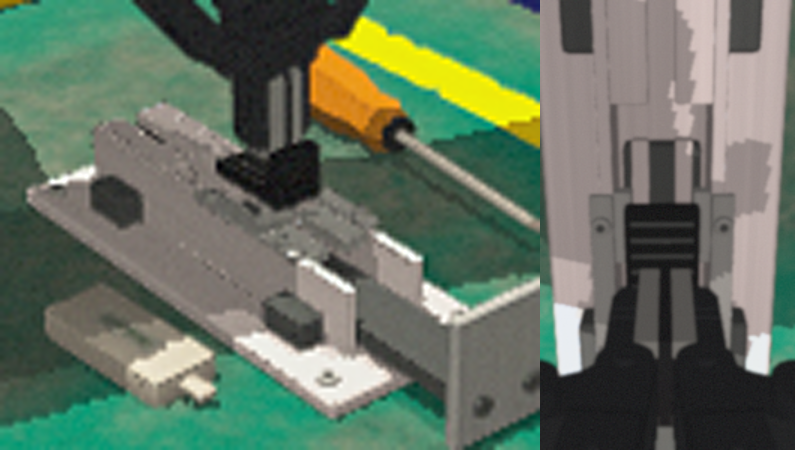

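Still down and moving freely; travel is about 41 mm.

>>> play_rows --motion '[{"x":0.2,"y":-1,"z":0,"ax":0,"ay":0,"az":0,"claw":1},{"x":0.4,"y":-1.9,"z":0,"ax":0,"ay":0,"az":0,"claw":1},{"x":0.6,"y":-2.4,"z":0,"ax":0,"ay":0,"az":0,"claw":1},{"x":0.6,"y":-2.4,"z":0,"ax":0,"ay":0,"az":0,"claw":1}]'

```text
time_s: 11.52
eef_pos: [607.9, 60.2, 23.3]
orientation: [0.002, 0.618, 0.786, 0.0]
contact_force: [0.1, 2.8, -0.3]
opening: 0.2
```

```bash
python3 look.py 17
```

```text
{'time_s': np.float64(11.62), 'eef_pos': array([607.86,  60.27,  23.33]), 'contact_force': array([-1.07,  1.88, -0.55])}
tcp bar 16.2 0.6 F bar -2.1 -0.6
```

View pics/c17.png

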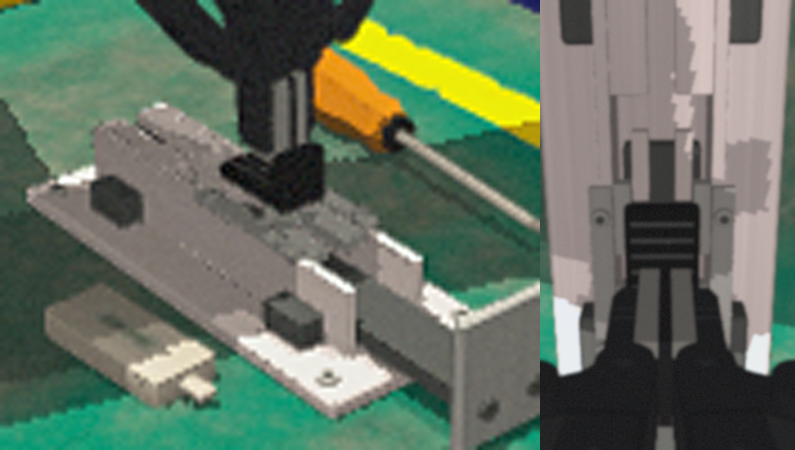

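Still down; travel is about 43.5 mm.

>>> play_rows --motion '[{"x":0.2,"y":-1,"z":0,"ax":0,"ay":0,"az":0,"claw":1},{"x":0.4,"y":-1.9,"z":0,"ax":0,"ay":0,"az":0,"claw":1},{"x":0.6,"y":-2.4,"z":0,"ax":0,"ay":0,"az":0,"claw":1},{"x":0.6,"y":-2.4,"z":0,"ax":0,"ay":0,"az":0,"claw":1}]'

```text
time_s: 11.95
eef_pos: [608.6, 57.5, 23.4]
orientation: [0.002, 0.618, 0.786, 0.0]
contact_force: [0.0, 1.2, 0.4]
opening: 0.0
```

```bash
python3 look.py 18
```

```text
{'time_s': np.float64(12.05), 'eef_pos': array([608.59,  57.56,  23.32]), 'contact_force': array([-0.48,  0.18,  0.45])}
tcp bar 19.0 0.7 F bar -0.3 -0.4
```

View pics/c18.png

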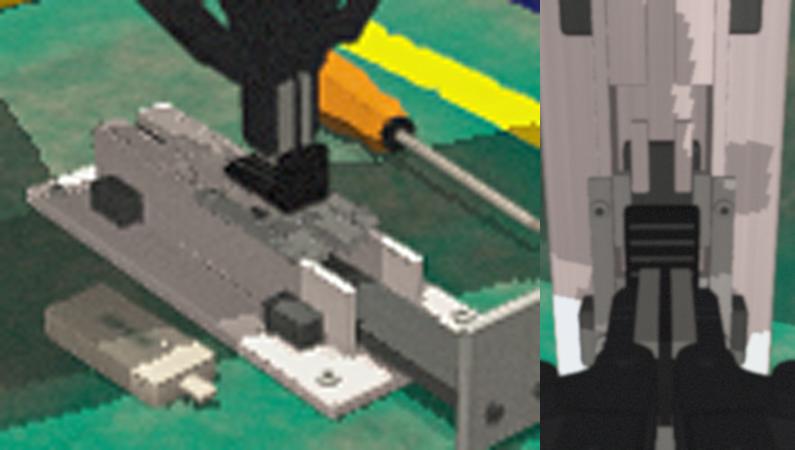

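Push force fell to about zero, but the button's height in the scene view hasn't risen yet (left corner still at crop row 165). A smaller step next.

>>> play_rows --motion '[{"x":0.2,"y":-0.8,"z":0,"ax":0,"ay":0,"az":0,"claw":1},{"x":0.4,"y":-1.5,"z":0,"ax":0,"ay":0,"az":0,"claw":1},{"x":0.4,"y":-1.5,"z":0,"ax":0,"ay":0,"az":0,"claw":1}]'

```text
time_s: 12.3
eef_pos: [609.0, 55.8, 23.3]
orientation: [0.002, 0.618, 0.786, -0.0]
contact_force: [0.6, -0.5, 0.6]
opening: -0.3
```

```bash
python3 look.py 19
```

```text
{'time_s': np.float64(12.4), 'eef_pos': array([608.95,  55.9 ,  23.27]), 'contact_force': array([-0.79, -0.09, -0.05])}
tcp bar 20.7 0.6 F bar -0.1 -0.8
```

View pics/c19.png

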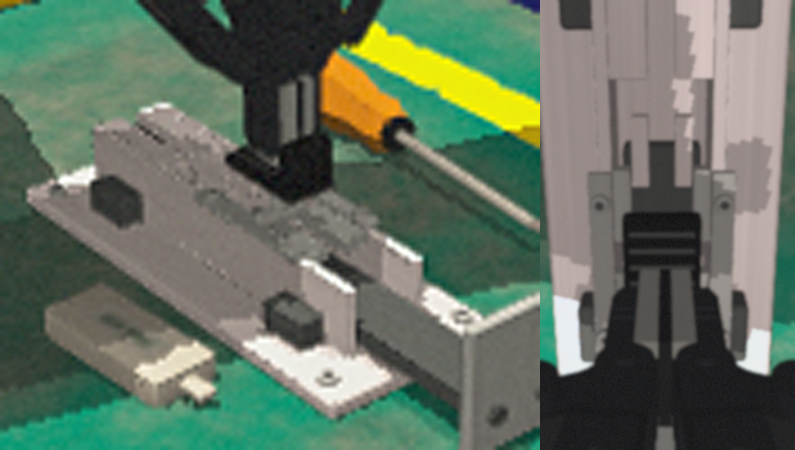

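In the wrist view the button's rear edge jumped to row 212 and looks larger. In the scene view the lip top rose (crop row 143→135) although the tool moved on. The button appears to have popped up, and the push force is zero. Taking one more look before withdrawing.

```bash
python3 look.py 20; python3 - <<'E'
import cv2,numpy as np
o=[]
for k in (17,18,19,20): o.append(cv2.resize(cv2.imread(f'pics/scene{k}.png')[215:255,285:325],None,fx=9,fy=9,interpolation=cv2.INTER_CUBIC)[:, :])
cv2.imwrite('pics/cmp.png',np.vstack([np.hstack(o[:2]),np.hstack(o[2:])])[:600] if 0 else cv2.resize(np.vstack([np.hstack(o[:2]),np.hstack(o[2:])]),(590,590)))
E
```

```text
{'time_s': np.float64(12.5), 'eef_pos': array([608.92,  56.  ,  23.3 ]), 'contact_force': array([0.25, 0.38, 0.71])}
tcp bar 20.6 0.6 F bar -0.3 0.3
```

View pics/cmp.png

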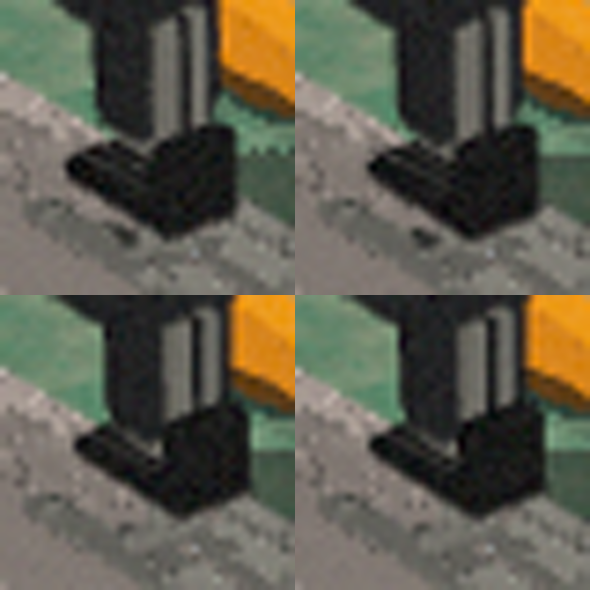

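Between frames 18 and 19 the lip top rose clearly relative to the finger, about 3 px or 6–7 mm once the forward motion is allowed for. The button has caught, so I back off the lip and lift clear.

>>> play_rows --motion '[{"x":-0.3,"y":1.2,"z":0.5,"ax":0,"ay":0,"az":0,"claw":1},{"x":-0.6,"y":2.4,"z":2,"ax":0,"ay":0,"az":0,"claw":1},{"x":-0.6,"y":2.4,"z":10,"ax":0,"ay":0,"az":0,"claw":1},{"x":-0.6,"y":2.4,"z":25,"ax":0,"ay":0,"az":0,"claw":1},{"x":-0.6,"y":2.4,"z":45,"ax":0,"ay":0,"az":0,"claw":1},{"x":-0.6,"y":2.4,"z":75,"ax":0,"ay":0,"az":0,"claw":1},{"x":-0.6,"y":2.4,"z":95,"ax":0,"ay":0,"az":0,"claw":1},{"x":-0.6,"y":2.4,"z":95,"ax":0,"ay":0,"az":0,"claw":1}]'

```text
time_s: 13.17
eef_pos: [610.3, 58.4, 123.1]
orientation: [0.005, 0.618, 0.786, 0.002]
contact_force: [0.8, 0.3, 0.8]
opening: 0.1
```

```bash
python3 look.py 21; python3 - <<'E'
import cv2,numpy as np
a=cv2.resize(cv2.imread('pics/scene21.png')[205:300,250:380],None,fx=6,fy=6,interpolation=cv2.INTER_CUBIC); cv2.imwrite('pics/s21.png',a)
E
```

```text
{'time_s': np.float64(13.27), 'eef_pos': array([608.79,  58.42, 119.29]), 'contact_force': array([-0.36, -0.05, -0.22])}
tcp bar 18.3 1.1 F bar -0.0 -0.4
```

View pics/s21.png

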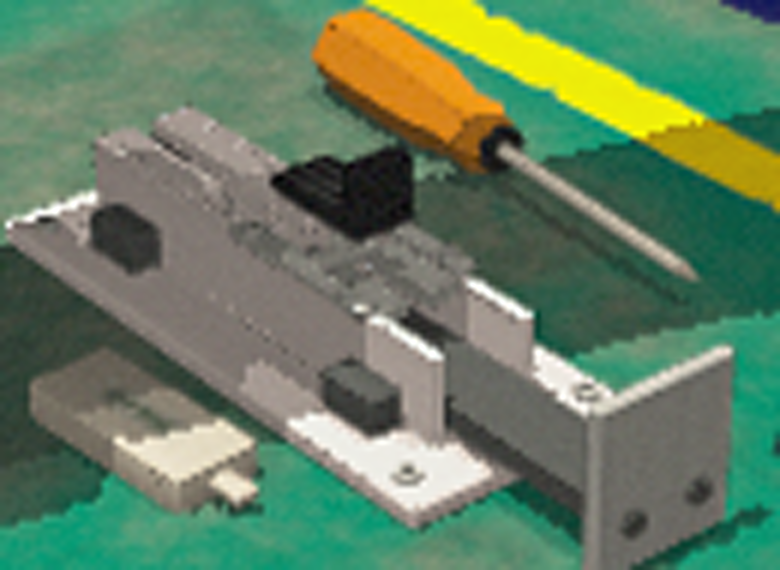

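View pics/wrist21.png

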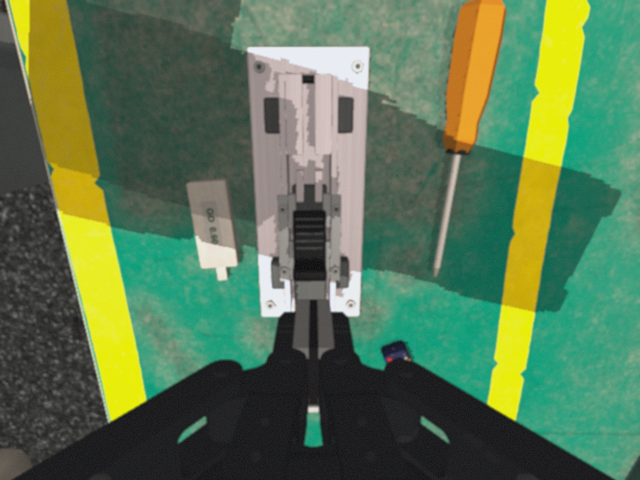

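The scene view shows the tool clear, the lip standing at crop (385,190) and the bystanders in place. I'll check travel and button height with numbers.

```bash
python3 - <<'E'
from h import *
ctr=np.array([603.4,75.9,0]);ex=np.array([.239,-.971,0]);ey=np.array([.971,.239,0])
s=load('scene21.png')
def P(uv):
    uv=np.array(uv)/1.0; return uv
pl=lambda uv:((onz(s,uv,60)-ctr)@ex)
S=pl((250+732/6,205+350/6))-pl((351.2,251.6)); print('travel far corner',S,'near', pl((250+590/6,205+410/6))-pl((245+500/6,210+303/6)))
def zat(uv,bx):
    o,v=ray(s,uv); t=(bx-(o-ctr)@ex)/(v@ex); q=o+t*v; return q[2].round(1),((q-ctr)@ey).round(1)
for S_ in (S,46,47,48): print(S_,'lip top front far now',zat((250+411/6,205+150/6),-8.5+S_),'start',zat((245+338/6,210+58/6),-8.5), 'bottom front near now', zat((250+360/6,205+238/6),-8.5+S_),'start',zat((245+295/6,210+145/6),-8.5))
# bystanders by colour, scene0 vs 21
a=load('scene0.png')['frame'];b=s['frame']
for f in (a,b):
    h=cv2.cvtColor(f,cv2.COLOR_RGB2HSV)[200:300,245:400]; m=cv2.inRange(h,(10,150,100),(20,255,255)); M=cv2.moments(m,True); print('driver',M['m10']/M['m00'],M['m01']/M['m00'])
w=load('wrist21.png')
for n,uv,z in (('lip front',(310,281),76),('pad rear',(310,211),58)): print(n,((onz(w,uv,z)-ctr)@ex).round(1))
E
python3 - <<'E'
import cv2
a=cv2.imread('pics/wrist21.png')[170:320,240:380]; cv2.imwrite('pics/w21.png',cv2.resize(a,None,fx=4,fy=4,interpolation=cv2.INTER_CUBIC))
E
```

```text
travel far corner 48.395323472796235 near 48.61013436099363
48.395323472796235 lip top front far now (np.float64(75.2), np.float64(10.8)) start (np.float64(76.3), np.float64(10.5)) bottom front near now (np.float64(52.8), np.float64(-8.2)) start (np.float64(52.5), np.float64(-6.3))
46 lip top front far now (np.float64(73.5), np.float64(12.8)) start (np.float64(76.3), np.float64(10.5)) bottom front near now (np.float64(51.1), np.float64(-6.3)) start (np.float64(52.5), np.float64(-6.3))
47 lip top front far now (np.float64(74.2), np.float64(12.0)) start (np.float64(76.3), np.float64(10.5)) bottom front near now (np.float64(51.8), np.float64(-7.1)) start (np.float64(52.5), np.float64(-6.3))
48 lip top front far now (np.float64(74.9), np.float64(11.1)) start (np.float64(76.3), np.float64(10.5)) bottom front near now (np.float64(52.5), np.float64(-7.9)) start (np.float64(52.5), np.float64(-6.3))
driver 72.33507853403141 18.073298429319372
driver 72.36649214659685 18.104712041884817
lip front 39.7
pad rear -1.6
```

View pics/w21.png

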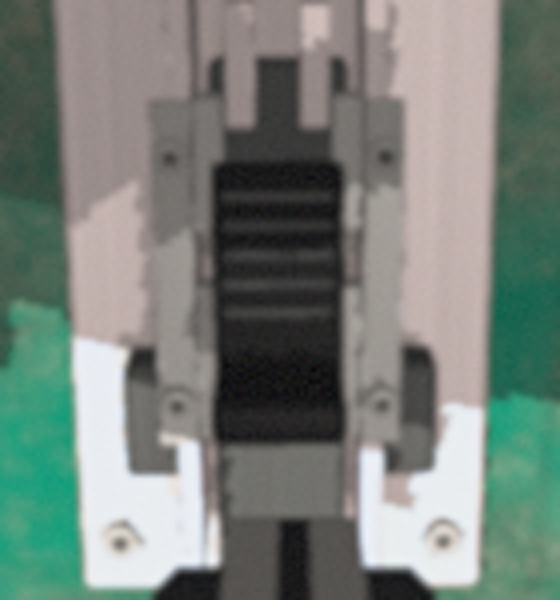

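```bash
python3 - <<'E'
from h import *
print(manip.job_done()); print(manip.state()['time_s'])
E
```

```text
the job is handed in; nothing more can be done
None
the job is handed in; nothing more can be done
```

I lengthened the stop by one hole and handed the job in at about 13.3 s; no verdict was reported. With closed fingers I pressed the button down and slid it about 15 mm. Then I lifted clear and nudged the lip outwards until the button popped up, and withdrew.

**Last checks:**
- **Travel:** about 48.5 mm from the stop-plate corners, inside the 32 to 56 mm window.
- **Button:** the lip top is at about 75 mm, against 76 at the start; it would be about 69 if still down. That 1 mm difference is within camera error, so I read it as fully up.
- **Contact:** the tool is clear and its force reads zero. The highest readings were about 6 N pressing and 3 N sliding.
- **Bystanders:** the screwdriver did not move, by colour centroid. The gauge block and the coil unit I checked only by eye in the final pictures, and both look in place.

**Disagreements:**
- **Fingertip height:** the fingertips were about 38 mm higher than the reported TCP. I saw this in the pictures, and there was no force at the expected contact height, so I found the button by feel (contact at TCP z ≈ 20.5).
- **Travel by wrist view:** the less exact wrist view gives the same travel to within about 1 mm.

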